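# Roll down a glued plate on a top-heavy rocking cradle

### The job

Take the spring-loaded hand roller out of its stand, set it down on the raised green end of the freshly glued curved plate, tip the top-heavy cradle off its stop with it, roll over the crown until the roller is 60 mm or more past the middle on the red half while the cradle floats between its stops, then roll back to the crown and balance the cradle level there, within 0.08 rad, for at least 7 seconds while the glue grips. From the green end onwards keep the roller pressing with 2 to 5 newtons (spring plunger pushed in 10 to 30 mm) without ever lifting it, never let the green end drop right down onto its own stop, push the cradle with nothing but the roller, and leave the other things on the bench alone. Finish while still holding the roller pressed on the crown, the cradle level and calm.

Things in the scene. Friction and masses are not known exactly. Their poses are not given: they have to be found in the camera images.
- fixture: Fixed base of the rocking cradle: aluminium plate 170 x 400 x 12 mm (x, y, z) with two black side cheeks, 108 mm apart inside and 143 mm high, carrying the pivot axle. Origin under the middle of the plate, on the table. The axle runs along its x, 115 mm above the origin; the cradle lies along its y, green end at +y (robot's left). Yaw up to 0.25 rad.
- rocker (a joint): Tilt of the cradle about the axle, rad: 0 level, positive lifts the green (+y) end; stops at +-0.26, it starts resting on +0.26 (green end up). Inertia 0.44 kg m2, top-heavy: gravity drives it away from level with 0.8 N m/rad (both nominal, true values 0.75 to 1.3 times); rotary damper 1.0 N m s/rad. A press of F newtons y metres from the middle gives 0.89 F y N m, lowering that side.
- crest (a point): Middle of the grey cover plate's top (moves with the cradle), 45 mm above the axle; its y points along the plate to the green end, z out of the plate. The top is a convex arc of 400 mm radius in y-z, 50 mm wide in x, reaching y = +-155 mm; it drops by y^2/(2 x 400 mm). Steel counterweights 70 mm wide at y = +-190 to +-240 mm, tops 51 mm above the axle.
- green_end (a point): Point on the top surface of the plate at y = +140 mm, on the green end piece (the last 22 mm). Set the roller down between y = +100 and +150 mm; within 100 mm of the middle it must press with 2 to 5 N.
- red_end (a point): Point on the top surface at y = -140 mm, on the red end piece (the last 22 mm).
- tool: Hand roller, 280 g in all: an orange handle 32 x 32 mm and 80 mm tall, origin at the handle's centre, z up along it. Below it a black collar 64 x 78 x 8 mm (40 to 48 mm under the origin), then a steel plunger with the roller. It stands upright in the stand, handle up; grip it from above by the handle, firmly. Its roller rolls along the tool's y axis (axle along x).
- plunger (a joint): How far the spring plunger is pushed in, m: 0 fully out, 0.044 at the stop. Spring 150 N/m without preload, plus 0.6 N weight of plunger and roller: 10 mm is 2.1 N, 18 mm 3.3 N, 30 mm 5.1 N of press with the tool upright.
- axle (a point): Centre of the black rubber roller (radius 20 mm, 32 mm wide), 122 mm below the tool's origin with the plunger out; rises with the plunger.
- wheel: The roller itself, turning freely on its axle; origin at its centre.
- stand: Orange tool stand with a black foot 120 x 130 mm, fixed. Two rails along its x axis, inside gap 50 mm, tops 115 mm above the table, carry the roller's collar; the tool lifts straight up out of it.
- spool: Black reel with orange filament lying flat, 180 mm across, 60 mm high; leave alone.
- green_print: Small green printed vase, 70 mm across, 60 mm high; leave alone.
- glue: White glue bottle, 44 mm across, 110 mm high; leave alone.
- cup: Blue cup, 80 mm across, 90 mm high; leave alone.
Things that resemble listed ones, but are neither listed nor needed, are in the scene too. Leave any pink look-alike of the tool alone. What is shaped like the stand but turquoise is not meant.

How it is judged (in metres and radians):
On the way, in this order (a step that is already met when the one before it is completed fails the run):
1. the roller is in the fingers and off its stand (contact force between the fingers and tool above 1 N and contact force between tool and stand below 0.01 N and height (world z) of tool above 0.185 m), for 0.2 s.
2. the roller presses on the green end part of the plate with 2 to 5 N (x of axle in the frame of crest between -0.035 and 0.035 m and z of axle in the frame of crest between -0.02 and 0.032 m and value of joint plunger between 0.01 and 0.03 m and contact force between wheel and rocker above 0.3 N and y of axle in the frame of crest between 0.09 and 0.155 m), for 0.1 s.
3. it presses with 2 to 5 N on the middle, the cradle off its stops (x of axle in the frame of crest between -0.035 and 0.035 m and z of axle in the frame of crest between -0.02 and 0.032 m and value of joint plunger between 0.01 and 0.03 m and contact force between wheel and rocker above 0.3 N and y of axle in the frame of crest between -0.03 and 0.03 m and value of joint rocker between -0.22 and 0.22 rad), for 0.1 s.
4. it presses with 2 to 5 N on the red part, 60 mm or more past the middle, the cradle off its stops (x of axle in the frame of crest between -0.035 and 0.035 m and z of axle in the frame of crest between -0.02 and 0.032 m and value of joint plunger between 0.01 and 0.03 m and contact force between wheel and rocker above 0.3 N and y of axle in the frame of crest between -0.155 and -0.06 m and value of joint rocker between -0.22 and 0.22 rad), for 0.03 s.
5. back on the crown (within 55 mm of the middle) it presses with 2 to 5 N and keeps the cradle within 0.08 rad of level for 7 s (x of axle in the frame of crest between -0.035 and 0.035 m and z of axle in the frame of crest between -0.02 and 0.032 m and value of joint plunger between 0.01 and 0.03 m and contact force between wheel and rocker above 0.3 N and y of axle in the frame of crest between -0.055 and 0.055 m and value of joint rocker between -0.08 and 0.08 rad), for 7 s.
At the end, for the whole second after the job is handed in: The fingers hold the roller, which presses with 2 to 5 N (plunger in by 10 to 30 mm) on the plate within 70 mm of its middle; the cradle is within 0.12 rad of level and slower than 0.12 rad/s; the other things are within 20 mm of where they stood (contact force between the fingers and tool above 1 N and x of axle in the frame of crest between -0.035 and 0.035 m and z of axle in the frame of crest between -0.02 and 0.032 m and value of joint plunger between 0.01 and 0.03 m and contact force between wheel and rocker above 0.3 N and y of axle in the frame of crest between -0.07 and 0.07 m and value of joint rocker between -0.12 and 0.12 rad and velocity of joint rocker between -0.12 and 0.12 rad/s and contact force between tool and stand below 0.01 N and distance of each of spool, green_print, glue, cup from where it was at the start of the episode below 0.02 m); the arm keeps its last pose, push and grip.
It fails at once if the roller, low over the plate between the end parts (within 100 mm of the middle), pressed with less than 2 N or more than 5 N (plunger outside 10 to 30 mm), or lifted or run off the side (y of axle in the frame of crest between -0.1 and 0.1 m and x of axle in the frame of crest between -0.06 and 0.06 m and z of axle in the frame of crest below 0.03 m and (value of joint plunger below 0.01 m or value of joint plunger above 0.03 m)).
It fails at once if the green end dropped onto its stop (cradle beyond -0.24 rad) (value of joint rocker below -0.24 rad).
It fails at once if the roller driven hard into the cradle (more than 15 N) (contact force between tool and rocker above 15 N).
It fails at once if arm or fingers pushing the cradle (contact force between the arm and rocker above 2 N).
It fails at once if another thing on the bench disturbed (distance of any of spool, green_print, glue, cup from where it was at the start of the episode above 0.03 m).
It also fails if it takes over 70 s, if anything falls off the work surface, if the arm or the gripper's body presses on something with over 40 N, if the wrist force passes 120 N, or if a joint passes its speed limit or range.

### The arm

A 7-joint arm with a two-finger parallel gripper is mounted at the origin on the work surface. World frame = base frame: x ahead of the robot, y to its left, z up, the work surface at z = 0. Lengths are in mm, angles in degrees, forces in N, time in s.
With the tool pointing down it reaches from about 350 to 900 mm from the base axis. Payload 7.2 kg.
Tool frame: the origin (TCP) lies at the very end of the fingers, on their centre line; the grasp point (between the pads) lies 19 mm behind it (ctrl.grasp_offset is the distance from the TCP to the grasp point, in mm); z points along the fingers, y is the line along which they close (so a half turn about z gives the same grasp; the last joint's range is limited). The gripper opens to 85 mm and grips with 20 to 120 N. Pads are 22 mm wide; open, the fingers measure 114 mm over their backs; the gripper's body (76 mm by 85 mm) begins 54 mm behind the grasp point. The pads swing forward as they close: fully open they stand 13 mm farther back than shut.
Start: joints at [69.145, 23.554, -0.728, 91.456, 0.321, 64.991, -4.71], TCP at [182.179, -597.863, 231.297] pointing down, gripper open.
Joint ranges: [-169.25, 169.25], [-16.82, 113.86], [-84.01, 82.57], [7.8, 145.47], [-59.2, 239.2], [7.22, 106.19], [-163.78, 163.78]. Speed limits (degrees/s): [136.94, 136.94, 172.46, 172.46, 180, 180, 180].

### API

Orientations are given as a 3x3 rotation matrix whose columns are the frame's x, y, z axes.
In Python, from bench import sensors, snapshot, job_done, ctrl gives the robot as it stands. The module is installed in compiled form; this text tells all that it offers.
- The arm moves only by the tool play_rows, never from a script. Its argument "rows" is text: rows parted by semicolons, each of 7 numbers parted by spaces: the turn, a rotation vector about the world's x, y, z as a fraction of full scale, then the shift along the world's x, y, z as a fraction of full scale, then the opening, from 0 (shut) to 1 (fully open). A call has 1 to 8 rows; each row is the pose to reach, as a shift and turn from the pose commanded when the call began, turning the shorter way round; what a row does not reach only later rows make up. Full scale, the value 1, is 0.6 m for a shift and pi rad for a turn. A row lasts 1/8 s, in which the tool goes at most 62.5 mm and 10.7 degrees, less where a joint would pass 70% of its speed; a pose out of reach is approached as far as the arm can. A call with a number of a shift or a turn outside -1 to 1 is refused whole. A call with a gripper value outside its range is refused whole. The fingers move at their own pace and stop on an object; "newtons" is the grip in N (left out, the last holds). Time passes only in rows, so rows that repeat a pose let the fingers close. It gives the time, the measured TCP pose, the force, the opening and the grip force at its end, in the units of the state.
- sensors.get_obs(): the state, without advancing time (a new reading comes with each control period).
- snapshot(name): name is "side" or "top"; returns a dict with "img" (384x512x3 uint8, blue, green, red), "K" (3x3 intrinsics, pixels), "T" (4x4, takes a point from camera to world coordinates). Camera axes: x right, y up, looking along -z (the intrinsics and any distortion apply to the point x, -y, -z); pixel columns grow to the right and rows downward; lengths in mm; the calibration is good to about 2 mm. A picture is of the moment at which its call begins. There is no depth.
- job_done(): hands the job in; it is judged then, once.
The state is a dict: "time_s": time; "joint_positions": joint angles; "qd": joint speeds; "joint_efforts": joint torques, N m; "tool_pos": TCP position; "orientation": TCP orientation; "wrist_force": force on the tool from outside, world axes, zero at the start; "wrist_torque": the same for the moment, N m; "finger_gap": opening from 0.0 (shut) to 1.0 (fully open); "grip_force": force on a finger pad.
Only numpy, scipy, OpenCV 4.12 (cv2) and the standard library are available. Lean on these libraries where they do the work, as an engineer would, in place of code of your own. Each camera call takes 0.05 s, during which the arm holds its last target. There are 200 camera calls.

## Working session

There is one attempt and no reset: what is moved stays moved. The work goes in short steps, Python scripts to look and compute and a tool call to move; the robot and the scene stay as the last step left them, time stands still between calls to the robot, and variables do not carry over. Pictures are saved under pics/ and viewed, at most 10 in all, crops included, and the job is handed in when it is done.

Besides the shell and the picture viewer there is one more tool, called as a command line: name --argument value ..., lists and objects as JSON in quotes. play_rows: Moves the arm, as the interface text tells. Its arguments: {"type":"object","properties":{"rows":{"type":"string"},"newtons":{"type":"number"}},"required":["rows"]}

```bash
mkdir -p pics; python3 - <<'E'
from bench import sensors,snapshot,ctrl
import cv2,numpy as np
for n in("side","top"):
    s=snapshot(n);cv2.imwrite(f"pics/{n}0.png",s["img"]);np.savez(f"{n}0.npz",**s);print(n,s["K"].tolist(),np.round(s["T"],3).tolist(),[k for k in s])
o=sensors.get_obs();print({k:np.round(v,3).tolist() for k,v in o.items()},ctrl.grasp_offset)
E
```

```text
side [[498.5885344413409, 0.0, 256.65278052431506], [0.0, 498.5885344413409, 184.83671448340434], [0.0, 0.0, 1.0]] [[-0.976, 0.154, -0.153, 348.861], [-0.217, -0.646, 0.732, 950.374], [0.014, 0.748, 0.664, 1054.028], [0.0, 0.0, 0.0, 1.0]] ['img', 'K', 'T']
top [[458.61199941404385, 0.0, 258.7451870227879], [0.0, 458.61199941404385, 193.0809435922009], [0.0, 0.0, 1.0]] [[-0.119, 0.973, -0.2, 265.45], [-0.993, -0.117, 0.019, -95.546], [-0.005, 0.201, 0.98, 1460.888], [0.0, 0.0, 0.0, 1.0]] ['img', 'K', 'T']
{'time_s': 0.1, 'joint_positions': [69.143, 23.597, -0.727, 91.499, 0.321, 64.989, -4.71], 'qd': [0.012, -0.077, -0.021, -0.158, -0.021, 0.011, 0.042], 'joint_efforts': [0.003, -60.183, 0.684, -30.009, 0.014, 0.006, 0.0], 'tool_pos': [182.027, -597.452, 230.527], 'orientation': [[0.957, 0.292, -0.001], [0.292, -0.957, 0.001], [-0.0, -0.001, -1.0]], 'wrist_force': [0.729, -0.249, 0.385], 'wrist_torque': [-0.005, -0.028, -0.047], 'grip_force': 0.0, 'finger_gap': 0.998} 18.700000000000003
```

View pics/side0.png

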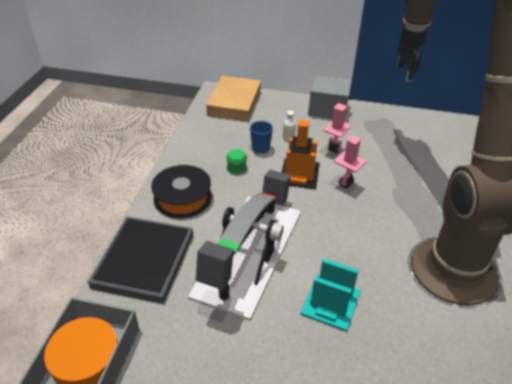

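View pics/top0.png

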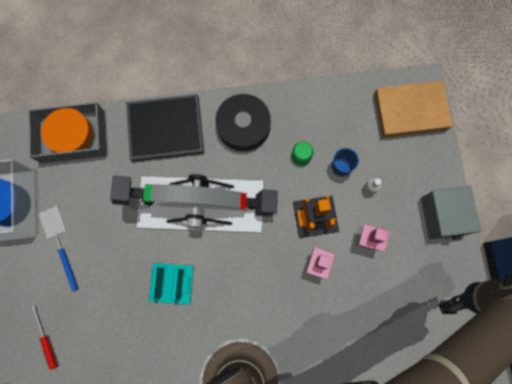

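```bash
python3 - <<'E'
import cv2,numpy as np
t=cv2.imread("pics/top0.png");s=cv2.imread("pics/side0.png")
a=cv2.resize(t[185:245,285:395],None,fx=5,fy=5,interpolation=cv2.INTER_CUBIC)[:, :400]
b=cv2.resize(s[100:200,270:370],(400,300),interpolation=cv2.INTER_CUBIC)
c=cv2.resize(t[160:245,100:290],(800,358)[:2],interpolation=cv2.INTER_CUBIC)[:300]
cv2.imwrite("pics/c1.png",np.vstack([np.hstack([a,b]),c]))
E
```

```text
(no output)
```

View pics/c1.png

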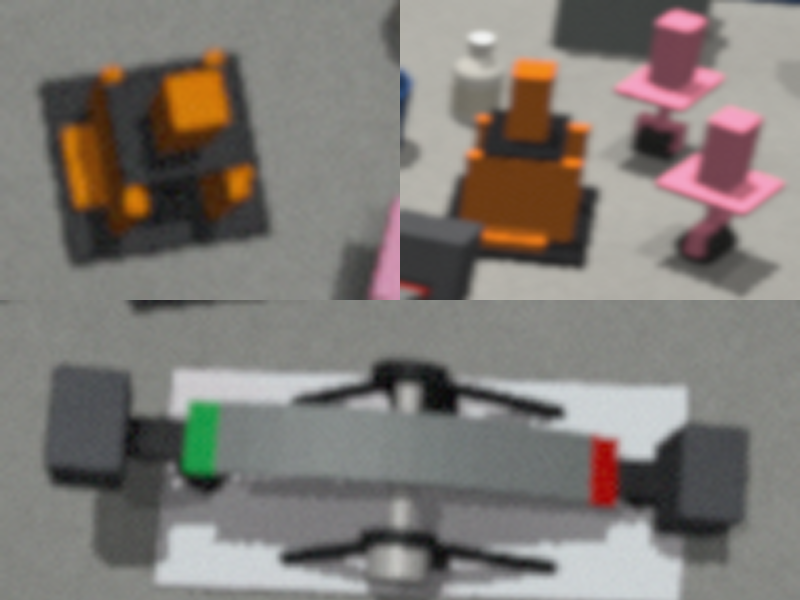

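```bash
cat > h.py <<'E'
import cv2,numpy as np
def ray(s,u,v):
    K,T=s["K"],s["T"]; d=np.array([(u-K[0,2])/K[0,0],-(v-K[1,2])/K[1,1],-1.]); return T[:3,3],T[:3,:3]@d
def onz(s,u,v,z):
    o,d=ray(s,u,v); return o+d*(z-o[2])/d[2]
def proj(s,p):
    T=s["T"]; c=T[:3,:3].T@(np.asarray(p,float)-T[:3,3]); return s["K"][:2,:2].diagonal()*np.array([c[0],-c[1]])/-c[2]+s["K"][:2,2]
def blob(m,box=None):
    k=np.zeros_like(m); x0,y0,x1,y1=box; k[y0:y1,x0:x1]=m[y0:y1,x0:x1]
    n,l,st,c=cv2.connectedComponentsWithStats(k.astype(np.uint8)); i=1+np.argmax(st[1:,4])
    return (l==i),c[i],st[i,4]
E
python3 - <<'E'
from h import *
t=dict(np.load("top0.npz"));s=dict(np.load("side0.npz"))
def hsv(i): return cv2.split(cv2.cvtColor(i,cv2.COLOR_BGR2HSV).astype(int)) if 0 else cv2.split(cv2.cvtColor(i,cv2.COLOR_BGR2HSV))
P={}
for n,S,bt,bg,br in(("top",t,(312,195,336,217),(135,180,160,206),(235,185,250,212)),("side",s,(294,115,312,140),(210,230,250,255),(250,180,300,215))):
    h,sa,v=hsv(S["img"])
    m,c,a=blob((h>5)&(h<22)&(sa>150)&(v>200),bt);print(n,"handle top",c,a,onz(S,*c,203))
    cnt=max(cv2.findContours(m.astype(np.uint8),0,2)[0],key=len); bx=cv2.boxPoints(cv2.minAreaRect(cnt)); w=np.array([onz(S,*p,203)[:2] for p in bx]);print(w.round(1).tolist(),[np.degrees(np.arctan2(*(w[(i+1)%4]-w[i])[::-1])).round(1) for i in range(4)])
    m,c,a=blob((h>45)&(h<80)&(sa>110),bg);g=onz(S,*c,170.5);print("green",c,a,g)
    try:
        m,c,a=blob(((h<6)|(h>174))&(sa>130),br);r=onz(S,*c,96.5);print("red",c,a,r);d=g-r;print("yaw",np.degrees(np.arctan2(-d[0],d[1])),"len",np.hypot(*d[:2]),"mid",(g+r)/2)
    except Exception as e: print(e)
# white plate
h,sa,v=hsv(t["img"])
m=(v>190)&(sa<40);b=np.zeros_like(m);b[172:236,130:272]=m[172:236,130:272]
pts=np.argwhere(b)[:,::-1].astype(np.float32);bx=cv2.boxPoints(cv2.minAreaRect(pts));w=np.array([onz(t,*p,12)[:2] for p in bx]);print("plate",w.round(1).tolist(),w.mean(0),[np.degrees(np.arctan2(*(w[(i+1)%4]-w[i])[::-1])).round(1) for i in range(4)])
# stand foot
m=(v<80);b=np.zeros_like(m);b[190:242,290:342]=(m|(sa>150))[190:242,290:342]
m,_,_=blob(b,(290,190,342,242));pts=np.argwhere(m)[:,::-1].astype(np.float32);bx=cv2.boxPoints(cv2.minAreaRect(pts));w=np.array([onz(t,*p,8)[:2] for p in bx]);print("foot",bx.tolist(),w.round(1).tolist(),w.mean(0),[np.degrees(np.arctan2(*(w[(i+1)%4]-w[i])[::-1])).round(1) for i in range(4)])
E
```

```text
top handle top [323.92424242 204.63636364] 66 [ 467.96114105 -296.62810804  203.        ]
[[479.5, -287.3], [476.8, -309.4], [454.4, -306.1], [457.1, -284.0]] [np.float64(-96.9), np.float64(171.4), np.float64(83.1), np.float64(-8.4)]
green [147.06015038 193.48120301] 133 [566.25013979 197.89312512 170.5       ]
red [243.         201.04210526] 95 [525.33833566 -72.26623208  96.5       ]
yaw -8.611204846928743 len 273.2395542306391 mid [545.79423773  62.81344652 133.5       ]
side handle top [303.         122.85416667] 48 [ 470.76614385 -292.60876303  203.        ]
[[484.8, -304.7], [458.3, -311.2], [454.6, -285.0], [480.7, -278.7]] [np.float64(-166.3), np.float64(98.1), np.float64(13.7), np.float64(-81.1)]
green [229.03816794 244.3740458 ] 131 [570.1674868  197.39529903 170.5       ]
red [271.61904762 194.71428571] 21 [519.43901563 -73.59521725  96.5       ]
yaw -10.6028546389785 len 275.69772885892223 mid [544.80325121  61.90004089 133.5       ]
plate [[499.6, 270.5], [663.0, 253.6], [599.8, -141.3], [438.4, -115.7]] [550.18927275  66.78033432] [np.float64(-5.9), np.float64(-99.1), np.float64(171.0), np.float64(81.0)]
foot [[292.2720031738281, 201.49598693847656], [331.6960144042969, 194.32798767089844], [338.3999938964844, 231.1999969482422], [298.9759826660156, 238.3679962158203]] [[521.7, -228.2], [529.8, -357.7], [409.0, -360.8], [401.4, -233.4]] [ 465.49300283 -295.01453878] [np.float64(-86.4), np.float64(-178.5), np.float64(93.4), np.float64(2.5)]
```

The orange handle at top (324,205) / side (303,123) stands in the orange stand with the black foot at (316,216). The pink look-alikes at top (320,262) and (375,237) and the turquoise stand at (171,284) are not the ones meant. The cradle is at top (195,195) with its green end on the left.

play_rows --rows "0 0 0 0 0 0.1 1;0 0 0 0 0 0.1667 1;0 0 -0.0778 0.475 0.504 0.1667 1;0 0 -0.0778 0.475 0.504 0.1667 1;0 0 -0.0778 0.475 0.504 0.1667 1;0 0 -0.0778 0.475 0.504 0.1667 1;0 0 -0.0778 0.475 0.504 0.1667 1;0 0 -0.0778 0.475 0.504 0.1667 1" --newtons 80

```text
time_s: 1.1
tool_pos: [439.5, -324.2, 331.2]
orientation: [[0.999, 0.051, -0.0], [0.051, -0.999, -0.0], [-0.0, 0.0, -1.0]]
wrist_force: [-0.2, -1.2, 0.3]
finger_gap: 1.0
grip_force: 0.0
```

play_rows --rows "0 0 0 0 0 0 1;0 0 0 0 0 0 1;0 0 0 0 0 0 1;0 0 0 0 0 0 1"

```text
time_s: 1.6
tool_pos: [437.7, -327.0, 331.3]
orientation: [[0.999, 0.049, -0.0], [0.049, -0.999, -0.0], [-0.0, 0.0, -1.0]]
wrist_force: [0.6, -0.5, -0.7]
finger_gap: 0.999
grip_force: 0.0
```

play_rows --rows "0 0 0 0.05 0.0533 0 1;0 0 0 0.05 0.0533 -0.1 1;0 0 0 0.05 0.0533 -0.18 1;0 0 0 0.05 0.0533 -0.25 1;0 0 0 0.05 0.0533 -0.305 1;0 0 0 0.05 0.0533 -0.305 1;0 0 0 0.05 0.0533 -0.305 1"

```text
time_s: 2.48
tool_pos: [469.1, -294.7, 149.6]
orientation: [[0.999, 0.051, 0.001], [0.051, -0.999, -0.001], [0.001, 0.001, -1.0]]
wrist_force: [0.8, 0.1, 0.2]
finger_gap: 0.996
grip_force: 0.0
```

```bash
python3 - <<'E'
from bench import sensors,snapshot
from h import *
S=snapshot("side");T=snapshot("top")
o=sensors.get_obs();print(o["tool_pos"],o["wrist_force"])
a=cv2.resize(S["img"][90:200,250:370],(480,440),interpolation=2);b=cv2.resize(T["img"][170:250,280:360],(320,320),interpolation=2)
cv2.imwrite("pics/g1.png",np.hstack([a,np.vstack([b,np.zeros((120,320,3),np.uint8)])]))
E
```

```text
[ 469.4186945  -294.6723721   150.12662216] [ 0.09470576 -0.19531992  0.61953018]
```

View pics/g1.png

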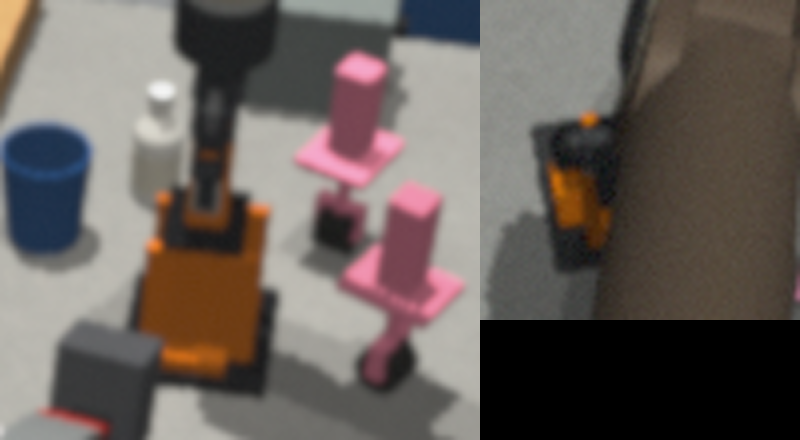

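The near finger sits centred in front of the orange handle at crop (208,175), above the collar. I'll close the fingers and lift.

play_rows --rows "0 0 0 0 0 0 0;0 0 0 0 0 0 0;0 0 0 0 0 0 0;0 0 0 0 0 0 0;0 0 0 0 0 0 0;0 0 0 0 0 0 0" --newtons 100

```text
time_s: 3.32
tool_pos: [468.9, -294.3, 149.0]
orientation: [[0.999, 0.051, 0.001], [0.051, -0.999, -0.001], [0.001, 0.001, -1.0]]
wrist_force: [-1.1, -1.5, 5.5]
finger_gap: 0.365
grip_force: 95.6
```

play_rows --rows "0 0 0 0 0 0.04 0;0 0 0 0 0 0.1 0;0 0 0 0 0 0.18 0;0 0 0 0 0 0.26 0;0 0 0 0 0 0.34 0;0 0 0 0 0 0.36 0;0 0 0 0 0 0.36 0;0 0 0 0 0 0.36 0"

```text
time_s: 4.32
tool_pos: [467.7, -293.5, 362.0]
orientation: [[0.999, 0.051, -0.003], [0.051, -0.999, 0.002], [-0.003, -0.002, -1.0]]
wrist_force: [0.6, 0.0, -2.1]
finger_gap: 0.364
grip_force: 95.0
```

```bash
python3 - <<'E'
from bench import sensors,snapshot
from h import *
S=snapshot("side")
o=sensors.get_obs();print(o["tool_pos"],o["wrist_force"],o["finger_gap"],o["orientation"].round(3).tolist())
np.savez("side1.npz",**S)
cv2.imwrite("pics/g2.png",cv2.resize(S["img"][0:250,150:400],(600,600),interpolation=2))
E
```

```text
[ 467.79248433 -293.55790186  362.08722865] [ 0.68599434  0.21791426 -2.39354112] 0.3626210302218295 [[0.999, 0.051, -0.003], [0.051, -0.999, 0.002], [-0.003, -0.002, -1.0]]
```

View pics/g2.png

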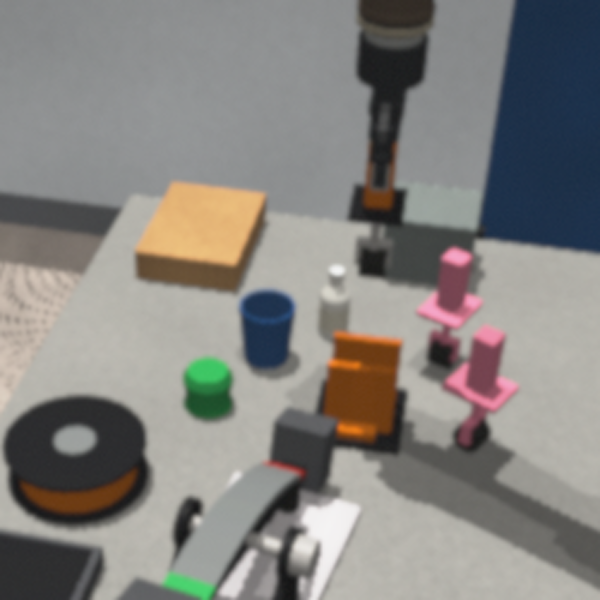

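The roller is held upright and clear of the empty stand: wheel at crop (372,256), collar at (375,203). Next is a move to above the green end, while I write the model.

play_rows --rows "0 0 -0.02 0.04 0.1 0 0;0 0 -0.04 0.08 0.2 0 0;0 0 -0.06 0.1 0.3 0 0;0 0 -0.0661 0.12 0.4 0 0;0 0 -0.0661 0.14 0.5 0 0;0 0 -0.0661 0.15 0.6 0 0;0 0 -0.0661 0.158 0.7 0 0;0 0 -0.0661 0.158 0.7725 0 0"

```text
time_s: 5.38
tool_pos: [562.5, 172.6, 362.5]
orientation: [[0.988, -0.153, -0.003], [-0.153, -0.988, 0.0], [-0.003, 0.0, -1.0]]
wrist_force: [0.1, -0.4, -2.9]
finger_gap: 0.365
grip_force: 95.2
```

play_rows --rows "0 0 0 0 0 0 0;0 0 0 0 0 0 0;0 0 0 0 0 0 0"

```text
time_s: 5.75
tool_pos: [563.5, 167.9, 363.8]
orientation: [[0.987, -0.158, -0.001], [-0.158, -0.987, -0.001], [-0.001, 0.001, -1.0]]
wrist_force: [0.3, -0.3, -2.6]
finger_gap: 0.363
grip_force: 95.4
```

```bash
cat > m.py <<'E'
from h import *
C0=np.array([547.,67.]); YAW=np.radians(-9.); E=np.array([-np.sin(YAW),np.cos(YAW)]); X=np.array([np.cos(YAW),np.sin(YAW)])
def cw(p,th,z0=115): # cradle frame (x,y,z rel pivot) -> world
    x,y,z=p; c,s=np.cos(th),np.sin(th); yy,zz=y*c-z*s,y*s+z*c
    w=C0+X*x+E*yy; return np.array([w[0],w[1],z0+zz])
OFF=14.
def axle(yw,th): # axle height (world z) and crest y
    d=yw-355*np.sin(th); h=np.sqrt(420**2-d*d); return 115-355*np.cos(th)+h, 420*np.sin(np.arcsin(d/420)+th)
def ztcp(yw,th,p): return axle(yw,th)[0]+122-p-OFF
def yw_of(y,th): return 355*np.sin(th)+420*np.sin(np.arcsin(y/420)-th)
E
python3 - <<'E'
from bench import sensors,snapshot
from m import *
S=snapshot("side")
f=[];z=[]
o=sensors.get_obs();print(o["tool_pos"],o["wrist_force"])
p=o["tool_pos"][:2]-C0;print("yw",p@E,"x",p@X,o["orientation"].round(3).tolist())
S1=dict(np.load("side1.npz"));print("wheel1 pred",proj(S1,[467.8,-293.6,362+14-122]))
ax=np.r_[o["tool_pos"][:2],o["tool_pos"][2]+OFF-122];print("wheel now pred",proj(S,ax), "ztcp touch",ztcp(p@E,.26,0))
for th in(.26,0,-.2):print(th,proj(S,cw((0,144,19.1),th)),proj(S,cw((0,-144,19.1),th)),[proj(S,cw((sx,240,sz),th)).round(1).tolist() for sx in(-35,35) for sz in(51,)])
cv2.imwrite("pics/g3.png",cv2.resize(S["img"][100:300,170:370],(600,600),interpolation=2))
E
```

```text
[563.58611061 168.00915387 363.9447256 ] [ 0.14315432 -0.73991942 -2.42392785]
yw 102.36020291185251 x 0.5805951151399392 [[0.987, -0.158, -0.0], [-0.158, -0.987, -0.001], [-0.0, 0.001, -1.0]]
wheel1 pred [305.36813713 108.34389524]
wheel now pred [234.29111449 210.33350358] ztcp touch 299.78494325926437
0.26 [229.6902822  245.22788795] [269.99739931 194.05541153] [[228.1, 260.2], [198.6, 250.8]]
0 [228.37196354 258.28220838] [270.41479458 184.12643442] [[224.8, 285.0], [196.1, 275.3]]
-0.2 [228.5034622  266.34526381] [269.89925831 177.90106062] [[224.5, 300.1], [196.4, 290.5]]
```

View pics/g3.png

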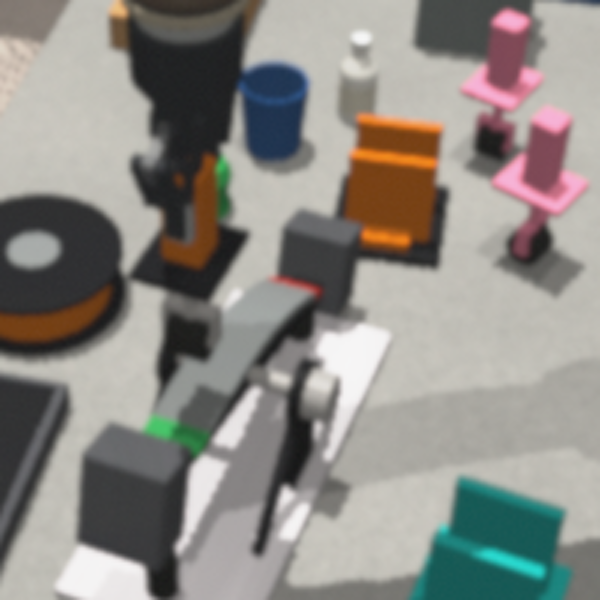

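Side and model projections agree within 1 px, for both the wheel at crop (190,330) and the green piece at crop (178,435). Pressing down on the green end now.

play_rows --rows "0 0 0 0 0 -0.05 0;0 0 0 0 0 -0.09 0;0 0 0 0 0 -0.107 0;0 0 0 0 0 -0.123 0;0 0 0 0 0 -0.14 0;0 0 0 0 0 -0.14 0;0 0 0 0 0 -0.14 0"

```text
time_s: 6.68
tool_pos: [563.6, 169.9, 281.0]
orientation: [[0.988, -0.156, 0.001], [-0.156, -0.988, 0.0], [0.001, -0.001, -1.0]]
wrist_force: [0.5, 0.9, 0.5]
finger_gap: 0.366
grip_force: 95.5
```

```bash
cat > look.py <<'E'
from m import *
from bench import sensors,snapshot
from scipy.optimize import brentq
def look(n=1,save=None):
    r=[]
    for i in range(n):
        S=snapshot("side");o=sensors.get_obs()
        h,sa,v=cv2.split(cv2.cvtColor(S["img"],cv2.COLOR_BGR2HSV))
        m,c,a=blob((h>45)&(h<80)&(sa>110),(205,225,255,290))
        f=lambda t:proj(S,cw((0,144,19.1),t))[1]-(c[1]+.5)
        th=brentq(f,-.32,.36);p=o["tool_pos"];d=p[:2]-C0;yw=d@E;za,yc=axle(yw,th)
        pl=za+122-OFF-p[2];F=o["wrist_force"][2]
        print("t %.2f px %.2f,%.2f a%d th %.3f | yw %.1f x %.1f z %.1f yc %.1f plunger(geo) %.1f Fz %.2f -> p(force) %.1f"%(o["time_s"],*c,a,th,yw,d@X,p[2],yc,pl,F,(F+2.5-.6)/.15))
        r.append((o["time_s"],th,yw,p[2],yc,pl))
    if save: cv2.imwrite(save,cv2.resize(S["img"][100:300,170:370],(600,600),interpolation=2))
    return r
if __name__=="__main__":
    import sys; look(int(sys.argv[1]),sys.argv[2] if len(sys.argv)>2 else None)
E
python3 look.py 2 pics/g4.png
```

```text
t 6.72 px 228.72,245.33 a123 th 0.249 | yw 104.2 x 0.3 z 281.0 yc 119.6 plunger(geo) 17.6 Fz 1.16 -> p(force) 20.4
t 6.78 px 228.41,245.66 a125 th 0.243 | yw 104.2 x 0.3 z 281.0 yc 119.2 plunger(geo) 17.0 Fz 0.64 -> p(force) 16.9
```

View pics/g4.png

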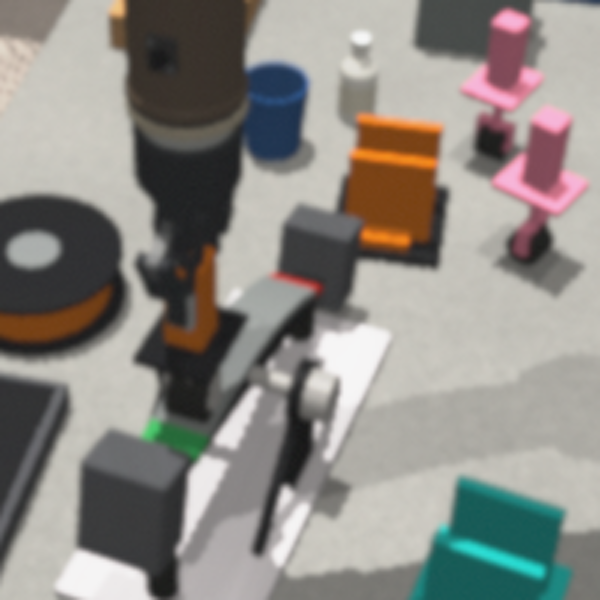

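The roller rests on the plate just before the green piece (crop (190,400), green at (178,437)), with the plunger about 17 mm in. I'll let it settle at this height and measure.

play_rows --rows "0 0 0 0 0 0 0;0 0 0 0 0 0 0;0 0 0 0 0 0 0;0 0 0 0 0 0 0"

```text
time_s: 7.28
tool_pos: [563.4, 169.5, 280.3]
orientation: [[0.988, -0.156, 0.0], [-0.156, -0.988, -0.0], [0.0, 0.0, -1.0]]
wrist_force: [-0.6, 0.8, -0.5]
finger_gap: 0.362
grip_force: 95.5
```

```bash
python3 look.py 3
```

```text
t 7.33 px 227.30,249.26 a155 th 0.175 | yw 103.8 x 0.2 z 280.3 yc 114.1 plunger(geo) 11.1 Fz -0.29 -> p(force) 10.7
t 7.38 px 227.27,249.66 a153 th 0.167 | yw 103.9 x 0.2 z 280.3 yc 113.7 plunger(geo) 10.3 Fz -1.30 -> p(force) 4.0
t 7.42 px 227.17,249.87 a157 th 0.163 | yw 103.8 x 0.2 z 280.2 yc 113.4 plunger(geo) 9.9 Fz -1.60 -> p(force) 2.0
```

play_rows --rows "0 0 0 0 0 0 0;0 0 0 0 0 0 0;0 0 0 0 0 0 0;0 0 0 0 0 0 0;0 0 0 0 0 0 0;0 0 0 0 0 0 0;0 0 0 0 0 0 0;0 0 0 0 0 0 0"

```text
time_s: 8.43
tool_pos: [563.3, 169.6, 280.3]
orientation: [[0.988, -0.156, -0.0], [-0.156, -0.988, -0.0], [-0.0, 0.0, -1.0]]
wrist_force: [0.4, 0.6, -1.6]
finger_gap: 0.362
grip_force: 95.5
```

```bash
cat > sim.py <<'E'
from m import *
def sim(th,w,t0,y0,z0,way,k=.8,I=.44,c=1.,dt=.005,yoff=0.,ptr=None,tau=.06):
    """way: list of (yw,z) each 1/8 s; linear interpolation, first-order arm lag"""
    out=[];y,z=y0,z0;py,pz=y0,z0
    for wy,wz in way:
        for i in range(25):
            a=(i+1)/25;cy,cz=py+(wy-py)*a,pz+(wz-pz)*a
            y+=(cy-y)*dt/tau;z+=(cz-z)*dt/tau
            za,yc=axle(y,th);p=max(0,za+122-OFF-z);F=.6+.15*p if p>0 else 0
            T=k*th-c*w-.845*F*(yc+yoff)/1000
            w+=T/I*dt;th+=w*dt
            if th>.26: th=.26;w=min(w,0)
            
        py,pz=wy,wz;out.append((th,w,y,z,yc,p))
    return np.array(out)
if __name__=="__main__":
    for k in(.6,.7,.8,.9,1.0):
        for I in (.4,.5):
            o=sim(.26,0,0,104.2,281,[(104.2,281)]*14,k=k,I=I);print(k,I,o[[0,1,5,9,13],0].round(3),o[-1,5].round(1))
E
python3 look.py 3; python3 sim.py
```

```text
t 8.47 px 226.50,254.12 a172 th 0.078 | yw 103.8 x 0.0 z 280.3 yc 108.1 plunger(geo) 1.9 Fz -1.65 -> p(force) 1.7
t 8.53 px 226.50,254.24 a173 th 0.076 | yw 103.9 x 0.0 z 280.2 yc 108.0 plunger(geo) 1.7 Fz -0.89 -> p(force) 6.8
t 8.57 px 226.28,254.27 a175 th 0.075 | yw 103.9 x 0.0 z 280.3 yc 108.0 plunger(geo) 1.6 Fz -2.78 -> p(force) -5.9
0.6 0.4 [0.256 0.248 0.189 0.133 0.095] 2.6
0.6 0.5 [0.257 0.25  0.197 0.14  0.097] 2.9
0.7 0.4 [0.257 0.249 0.198 0.148 0.112] 4.2
0.7 0.5 [0.258 0.251 0.205 0.154 0.114] 4.5
0.8 0.4 [0.257 0.251 0.208 0.163 0.13 ] 6.0
0.8 0.5 [0.258 0.253 0.213 0.169 0.133] 6.3
0.9 0.4 [0.258 0.253 0.217 0.18  0.151] 8.0
0.9 0.5 [0.258 0.254 0.222 0.185 0.154] 8.2
1.0 0.4 [0.258 0.254 0.227 0.197 0.173] 10.1
1.0 0.5 [0.259 0.255 0.23  0.201 0.176] 10.3
```

```bash
cat > plan.py <<'E'
from sim import *
def plan(th,w,y0,z0,ys,P=20,k=.75,yoff=0.,tau=.06,kk=(.6,.75,1.0),offs=(0.,),Ps=None):
    """choose z per row so that plunger ~P at the predicted tilt; then show robustness"""
    way=[]
    for i,y in enumerate(ys):
        P_=Ps[i] if Ps else P
        t_,w_=th,w
        for _ in range(3):
            o=sim(th,w,0,y0,z0,way+[(y,ztcp(y,t_,P_))],k=k,tau=tau,yoff=yoff); t_=o[-1,0]+.03*o[-1,1]
        way.append((y,ztcp(y,t_,P_)))
    for K in kk:
        o=sim(th,w,0,y0,z0,way,k=K,tau=tau,yoff=yoff);print("k",K,"th",o[:,0].round(3),"w",o[-1,1].round(3),"yc",o[:,4].round(0),"p",o[:,5].round(1))
    s=[(E*(y-y0)/600).tolist()+[(z-z0)/600] for y,z in way]
    print(";".join("0 0 0 %.4f %.4f %.4f 0"%tuple(a) for a in s)); return way
E
python3 - <<'E'
from plan import *
plan(.073,-.02,103.8,280.3,[104,98,70,40,12,-8,-12,-12],Ps=[12,20,20,20,20,20,20,20])
plan(.073,-.02,103.8,280.3,[104,98,70,40,12,-8,-12,-12],Ps=[12,20,20,20,20,20,20,20],tau=.02)
E
```

```text
k 0.6 th [ 0.07   0.064  0.052  0.037  0.021  0.007 -0.003 -0.01 ] w -0.045 yc [108. 104.  84.  55.  26.   2. -10. -12.] p [ 7.8 16.3 19.6 20.  20.1 20.1 20.1 20.1]
k 0.75 th [ 0.07   0.064  0.054  0.039  0.024  0.011  0.001 -0.006] w -0.041 yc [108. 104.  84.  55.  26.   2.  -9. -12.] p [ 7.8 16.4 19.7 20.1 20.2 20.1 20.  20. ]
k 1.0 th [0.07  0.065 0.056 0.042 0.028 0.017 0.008 0.002] w -0.033 yc [108. 104.  84.  56.  26.   2.  -9. -12.] p [ 7.8 16.5 19.8 20.2 20.3 20.1 20.  19.9]
0 0 0 0.0001 0.0003 -0.0184 0;0 0 0 -0.0015 -0.0095 -0.0309 0;0 0 0 -0.0088 -0.0556 -0.0252 0;0 0 0 -0.0166 -0.1050 -0.0216 0;0 0 0 -0.0239 -0.1511 -0.0204 0;0 0 0 -0.0291 -0.1840 -0.0207 0;0 0 0 -0.0302 -0.1906 -0.0208 0;0 0 0 -0.0302 -0.1906 -0.0207 0
k 0.6 th [ 0.07   0.062  0.049  0.033  0.017  0.004 -0.005 -0.011] w -0.037 yc [108. 102.  76.  46.  17.  -5. -12. -13.] p [10.8 19.1 20.1 20.1 20.1 20.  20.  20. ]
k 0.75 th [ 0.07   0.063  0.05   0.035  0.02   0.007 -0.001 -0.007] w -0.034 yc [108. 102.  76.  46.  17.  -5. -12. -12.] p [10.8 19.2 20.2 20.2 20.1 20.  20.  20. ]
k 1.0 th [0.07  0.064 0.052 0.038 0.024 0.013 0.005 0.001] w -0.027 yc [108. 102.  77.  46.  17.  -5. -11. -12.] p [10.8 19.3 20.4 20.3 20.2 20.  19.9 19.9]
0 0 0 0.0001 0.0003 -0.0185 0;0 0 0 -0.0015 -0.0095 -0.0312 0;0 0 0 -0.0088 -0.0556 -0.0255 0;0 0 0 -0.0166 -0.1050 -0.0219 0;0 0 0 -0.0239 -0.1511 -0.0205 0;0 0 0 -0.0291 -0.1840 -0.0207 0;0 0 0 -0.0302 -0.1906 -0.0207 0;0 0 0 -0.0302 -0.1906 -0.0206 0
```

play_rows --rows "0 0 0 0 0 -0.0185 0;0 0 0 -0.0015 -0.0095 -0.031 0;0 0 0 -0.009 -0.0555 -0.0255 0;0 0 0 -0.0165 -0.105 -0.0217 0;0 0 0 -0.024 -0.151 -0.0205 0;0 0 0 -0.029 -0.184 -0.0207 0;0 0 0 -0.03 -0.1905 -0.0207 0;0 0 0 -0.03 -0.1905 -0.0207 0"

```text
time_s: 9.57
tool_pos: [545.1, 55.6, 267.8]
orientation: [[0.988, -0.156, -0.0], [-0.156, -0.988, 0.0], [-0.0, -0.0, -1.0]]
wrist_force: [0.1, 0.1, 1.1]
finger_gap: 0.367
grip_force: 95.9
```

```bash
python3 look.py 3
```

```text
t 9.62 px 226.04,258.73 a190 th -0.021 | yw -11.0 x -0.1 z 267.8 yc -12.3 plunger(geo) 20.3 Fz 0.71 -> p(force) 17.4
t 9.68 px 226.04,258.74 a189 th -0.022 | yw -10.7 x -0.1 z 267.8 yc -12.1 plunger(geo) 20.3 Fz 0.66 -> p(force) 17.1
t 9.72 px 225.96,258.77 a193 th -0.022 | yw -10.7 x -0.1 z 267.8 yc -12.1 plunger(geo) 20.2 Fz 0.04 -> p(force) 12.9
```

```bash
python3 - <<'E'
from plan import *
plan(-.02,-.012,-10.9,267.8,[-40,-66,-74,-60,-30,0,15,15],P=18)
E
```

```text
k 0.6 th [-0.021 -0.019 -0.013 -0.002  0.011  0.024  0.036  0.045] w 0.057 yc [-30. -56. -70. -65. -42. -12.  10.  17.] p [19.1 18.4 18.1 17.9 18.1 18.2 18.1 18. ]
k 0.75 th [-0.021 -0.019 -0.013 -0.003  0.01   0.024  0.035  0.044] w 0.059 yc [-30. -56. -70. -65. -42. -12.  10.  17.] p [19.1 18.4 18.1 18.  18.1 18.2 18.1 18. ]
k 1.0 th [-0.021 -0.019 -0.014 -0.004  0.009  0.022  0.034  0.043] w 0.062 yc [-30. -56. -70. -65. -42. -12.  10.  17.] p [19.1 18.4 18.1 18.  18.2 18.2 18.1 18. ]
0 0 0 -0.0076 -0.0479 0.0017 0;0 0 0 -0.0144 -0.0907 -0.0033 0;0 0 0 -0.0165 -0.1039 -0.0061 0;0 0 0 -0.0128 -0.0808 -0.0035 0;0 0 0 -0.0050 -0.0314 0.0013 0;0 0 0 0.0028 0.0179 0.0037 0;0 0 0 0.0068 0.0426 0.0041 0;0 0 0 0.0068 0.0426 0.0043 0
```

play_rows --rows "0 0 0 -0.0075 -0.048 0.0017 0;0 0 0 -0.0145 -0.0905 -0.0033 0;0 0 0 -0.0165 -0.104 -0.006 0;0 0 0 -0.013 -0.081 -0.0035 0;0 0 0 -0.005 -0.0315 0.0013 0;0 0 0 0.003 0.018 0.0037 0;0 0 0 0.007 0.0425 0.0042 0;0 0 0 0.0105 0.067 0.0043 0"

```text
time_s: 10.72
tool_pos: [551.8, 96.8, 270.5]
orientation: [[0.988, -0.155, 0.0], [-0.155, -0.988, 0.0], [0.0, -0.0, -1.0]]
wrist_force: [1.5, -0.2, 1.2]
finger_gap: 0.366
grip_force: 95.8
```

```bash
cat > hold.py <<'E'
# estimate w from looks + pick constant y over the next n rows steering to th~0
from look import *
from plan import *
import sys
def go(n=8,ygo=None,w=None,k=.75,yoff=0.,P=18):
    r=np.array(look(3)); th=r[:,1].mean(); wl=np.polyfit(r[:,0],r[:,1],1)[0]; y0,z0=r[-1,2],r[-1,3]
    w=wl if w is None else w; print("th",th.round(4),"w meas",wl.round(3),"used",w)
    g=ygo if ygo is not None else [a for a in range(-60,61,2)]
    best=min(g,key=lambda a:abs((lambda o:o[-1,0]+o[-1,1]/2.9)(sim(th,w,0,y0,z0,[(a,ztcp(a,th,P))]*n,k=k,yoff=yoff))))
    print("y",best); plan(th,w,y0,z0,[best]*n,P=P,k=k,yoff=yoff)
if __name__=="__main__":
    a=sys.argv; go(int(a[1]),w=float(a[2]) if len(a)>2 else None,yoff=float(a[3]) if len(a)>3 else 0.)
E
python3 hold.py 8 .05
```

```text
t 10.78 px 226.45,255.69 a187 th 0.045 | yw 32.3 x -0.2 z 270.5 yc 35.2 plunger(geo) 17.5 Fz 1.46 -> p(force) 22.4
t 10.82 px 226.40,255.62 a187 th 0.047 | yw 31.0 x -0.1 z 270.5 yc 34.0 plunger(geo) 17.6 Fz 1.32 -> p(force) 21.5
t 10.88 px 226.42,255.54 a186 th 0.049 | yw 29.5 x 0.1 z 270.4 yc 32.6 plunger(geo) 17.8 Fz 0.91 -> p(force) 18.7
th 0.047 w meas 0.031 used 0.05
y 36
k 0.6 th [0.051 0.052 0.051 0.047 0.042 0.035 0.028 0.019] w -0.07 yc [37. 39. 39. 39. 39. 38. 38. 37.] p [18.  18.  18.  17.9 17.9 17.9 17.8 17.8]
k 0.75 th [0.051 0.053 0.052 0.049 0.044 0.038 0.032 0.024] w -0.064 yc [37. 39. 39. 39. 39. 38. 38. 38.] p [18. 18. 18. 18. 18. 18. 18. 18.]
k 1.0 th [0.052 0.054 0.053 0.051 0.048 0.044 0.038 0.032] w -0.053 yc [37. 39. 39. 39. 39. 39. 38. 38.] p [18.  18.  18.1 18.1 18.1 18.1 18.2 18.2]
0 0 0 0.0017 0.0107 -0.0005 0;0 0 0 0.0017 0.0107 -0.0004 0;0 0 0 0.0017 0.0107 -0.0005 0;0 0 0 0.0017 0.0107 -0.0007 0;0 0 0 0.0017 0.0107 -0.0010 0;0 0 0 0.0017 0.0107 -0.0013 0;0 0 0 0.0017 0.0107 -0.0017 0;0 0 0 0.0017 0.0107 -0.0021 0
```

play_rows --rows "0 0 0 0.0015 0.01 -0.0005 0;0 0 0 0.0015 0.01 -0.0005 0;0 0 0 0.0015 0.01 -0.0005 0;0 0 0 0.0015 0.01 -0.0007 0;0 0 0 0.0015 0.01 -0.001 0;0 0 0 0.0015 0.01 -0.0013 0;0 0 0 -0.002 -0.013 -0.0015 0;0 0 0 -0.0055 -0.036 -0.0015 0"

```text
time_s: 11.88
tool_pos: [548.1, 72.5, 269.5]
orientation: [[0.988, -0.156, -0.0], [-0.156, -0.988, -0.001], [-0.0, 0.001, -1.0]]
wrist_force: [-0.3, 0.3, 0.4]
finger_gap: 0.363
grip_force: 95.8
```

```bash
python3 hold.py 8 -.05
```

```text
t 11.93 px 226.23,257.52 a190 th 0.006 | yw 3.0 x 0.4 z 269.4 yc 3.4 plunger(geo) 18.6 Fz 0.62 -> p(force) 16.8
t 11.97 px 226.09,257.49 a191 th 0.006 | yw 3.9 x 0.3 z 269.4 yc 4.3 plunger(geo) 18.6 Fz 0.08 -> p(force) 13.2
t 12.03 px 226.07,257.60 a193 th 0.004 | yw 5.3 x 0.3 z 269.5 yc 5.5 plunger(geo) 18.5 Fz 0.44 -> p(force) 15.6
th 0.0055 w meas -0.018 used -0.05
y -8
k 0.6 th [-0.    -0.004 -0.006 -0.008 -0.008 -0.007 -0.007 -0.005] w 0.011 yc [-3. -8. -8. -8. -9. -8. -8. -8.] p [18.2 18.  18.  18.  18.  18.  18.  18. ]
k 0.75 th [-0.    -0.004 -0.006 -0.008 -0.008 -0.008 -0.007 -0.006] w 0.011 yc [-3. -8. -8. -8. -9. -8. -8. -8.] p [18.2 18.  18.  18.  18.  18.  18.  18. ]
k 1.0 th [-0.    -0.004 -0.006 -0.008 -0.008 -0.008 -0.007 -0.006] w 0.009 yc [-3. -8. -8. -8. -9. -9. -8. -8.] p [18.2 18.  18.  18.  18.  18.  18.  18. ]
0 0 0 -0.0035 -0.0218 0.0007 0;0 0 0 -0.0035 -0.0218 0.0007 0;0 0 0 -0.0035 -0.0218 0.0007 0;0 0 0 -0.0035 -0.0218 0.0007 0;0 0 0 -0.0035 -0.0218 0.0007 0;0 0 0 -0.0035 -0.0218 0.0007 0;0 0 0 -0.0035 -0.0218 0.0007 0;0 0 0 -0.0035 -0.0218 0.0007 0
```

play_rows --rows "0 0 0 -0.0035 -0.023 0.0003 0;0 0 0 -0.0035 -0.023 0.0003 0;0 0 0 -0.0035 -0.023 0.0003 0;0 0 0 -0.0035 -0.023 0.0003 0;0 0 0 -0.003 -0.018 0.0003 0;0 0 0 -0.002 -0.013 0.0003 0;0 0 0 -0.002 -0.013 0.0003 0;0 0 0 -0.002 -0.013 0.0003 0"

```text
time_s: 13.02
tool_pos: [547.1, 66.2, 269.8]
orientation: [[0.988, -0.155, 0.0], [-0.155, -0.988, -0.0], [0.0, 0.0, -1.0]]
wrist_force: [-0.8, 0.4, 1.2]
finger_gap: 0.364
grip_force: 95.8
```

```bash
python3 hold.py 8 0
```

```text
t 13.07 px 226.24,257.79 a191 th -0.000 | yw -0.9 x 0.3 z 269.7 yc -0.9 plunger(geo) 18.3 Fz 0.66 -> p(force) 17.1
t 13.12 px 226.19,257.77 a190 th 0.000 | yw -0.9 x 0.3 z 269.7 yc -0.9 plunger(geo) 18.3 Fz 1.34 -> p(force) 21.6
t 13.18 px 226.25,257.79 a190 th -0.000 | yw -1.0 x 0.3 z 269.7 yc -1.0 plunger(geo) 18.3 Fz 1.36 -> p(force) 21.8
th -0.0001 w meas -0.001 used 0.0
y 0
k 0.6 th [-0.  0.  0.  0.  0.  0.  0.  0.] w 0.0 yc [-0. -0.  0.  0.  0.  0.  0.  0.] p [18.1 18.  18.  18.  18.  18.  18.  18. ]
k 0.75 th [-0.  0.  0.  0.  0.  0.  0.  0.] w 0.0 yc [-0. -0.  0.  0.  0.  0.  0.  0.] p [18.1 18.  18.  18.  18.  18.  18.  18. ]
k 1.0 th [-0.  0.  0.  0.  0.  0.  0.  0.] w 0.0 yc [-0. -0.  0.  0.  0.  0.  0.  0.] p [18.1 18.  18.  18.  18.  18.  18.  18. ]
0 0 0 0.0003 0.0016 0.0004 0;0 0 0 0.0003 0.0016 0.0004 0;0 0 0 0.0003 0.0016 0.0004 0;0 0 0 0.0003 0.0016 0.0004 0;0 0 0 0.0003 0.0016 0.0004 0;0 0 0 0.0003 0.0016 0.0004 0;0 0 0 0.0003 0.0016 0.0004 0;0 0 0 0.0003 0.0016 0.0004 0
```

Level and calm. I'll keep balancing and check each second.

play_rows --rows "0 0 0 0 0.0015 0 0;0 0 0 0 0.0015 0 0;0 0 0 0 0.0015 0 0;0 0 0 0 0.0015 0 0;0 0 0 0 0.0015 0 0;0 0 0 0 0.0015 0 0;0 0 0 0 0.0015 0 0;0 0 0 0 0.0015 0 0"

```text
time_s: 14.18
tool_pos: [547.1, 67.0, 269.7]
orientation: [[0.988, -0.156, -0.0], [-0.156, -0.988, -0.0], [0.0, 0.0, -1.0]]
wrist_force: [0.9, 0.4, 1.2]
finger_gap: 0.362
grip_force: 95.8
```

```bash
python3 hold.py 8
```

```text
t 14.22 px 226.13,257.56 a191 th 0.005 | yw -0.0 x 0.2 z 269.8 yc 0.3 plunger(geo) 18.2 Fz 1.31 -> p(force) 21.4
t 14.28 px 226.12,257.53 a190 th 0.006 | yw -0.0 x 0.2 z 269.8 yc 0.3 plunger(geo) 18.2 Fz 0.93 -> p(force) 18.9
t 14.32 px 226.12,257.53 a190 th 0.006 | yw 0.0 x 0.2 z 269.8 yc 0.4 plunger(geo) 18.2 Fz -0.14 -> p(force) 11.7
th 0.0054 w meas 0.007 used 0.00748475979830817
y 6
k 0.6 th [0.006 0.007 0.006 0.006 0.005 0.004 0.003 0.001] w -0.012 yc [4. 6. 6. 6. 6. 6. 6. 6.] p [18.1 18.  18.  18.  18.  18.  18.  18. ]
k 0.75 th [0.006 0.007 0.007 0.006 0.005 0.004 0.003 0.002] w -0.011 yc [4. 6. 6. 6. 6. 6. 6. 6.] p [18.1 18.  18.  18.  18.  18.  18.  18. ]
k 1.0 th [0.006 0.007 0.007 0.006 0.006 0.005 0.004 0.003] w -0.01 yc [4. 6. 6. 6. 6. 6. 6. 6.] p [18.1 18.  18.  18.  18.  18.  18.  18. ]
0 0 0 0.0016 0.0099 0.0004 0;0 0 0 0.0016 0.0099 0.0004 0;0 0 0 0.0016 0.0099 0.0004 0;0 0 0 0.0016 0.0099 0.0004 0;0 0 0 0.0016 0.0099 0.0004 0;0 0 0 0.0016 0.0099 0.0004 0;0 0 0 0.0016 0.0099 0.0003 0;0 0 0 0.0016 0.0099 0.0003 0
```

play_rows --rows "0 0 0 0.002 0.013 0 0;0 0 0 0.002 0.013 0 0;0 0 0 0.002 0.013 0 0;0 0 0 0.002 0.013 0 0;0 0 0 0.002 0.013 0 0;0 0 0 0.002 0.013 0 0;0 0 0 0.0005 0.004 0 0;0 0 0 0.0005 0.004 0 0"

```text
time_s: 15.32
tool_pos: [547.4, 68.5, 269.7]
orientation: [[0.988, -0.157, -0.0], [-0.157, -0.988, -0.001], [-0.0, 0.001, -1.0]]
wrist_force: [1.2, -0.8, -0.5]
finger_gap: 0.364
grip_force: 95.8
```

```bash
python3 hold.py 8
```

```text
t 15.38 px 226.12,257.80 a191 th -0.000 | yw 1.9 x 0.1 z 269.8 yc 1.9 plunger(geo) 18.2 Fz 0.43 -> p(force) 15.5
t 15.43 px 226.14,257.76 a191 th 0.001 | yw 2.2 x 0.1 z 269.8 yc 2.2 plunger(geo) 18.2 Fz 0.67 -> p(force) 17.2
t 15.47 px 226.15,257.79 a190 th -0.000 | yw 2.3 x 0.1 z 269.8 yc 2.3 plunger(geo) 18.2 Fz -0.03 -> p(force) 12.5
th -0.0 w meas 0.003 used 0.0025697915792343463
y 0
k 0.6 th [0. 0. 0. 0. 0. 0. 0. 0.] w 0.0 yc [1. 0. 0. 0. 0. 0. 0. 0.] p [18.1 18.  18.  18.  18.  18.  18.  18. ]
k 0.75 th [0. 0. 0. 0. 0. 0. 0. 0.] w 0.0 yc [1. 0. 0. 0. 0. 0. 0. 0.] p [18.1 18.  18.  18.  18.  18.  18.  18. ]
k 1.0 th [0. 0. 0. 0. 0. 0. 0. 0.] w 0.0 yc [1. 0. 0. 0. 0. 0. 0. 0.] p [18.1 18.  18.  18.  18.  18.  18.  18. ]
0 0 0 -0.0006 -0.0038 0.0003 0;0 0 0 -0.0006 -0.0038 0.0003 0;0 0 0 -0.0006 -0.0038 0.0003 0;0 0 0 -0.0006 -0.0038 0.0003 0;0 0 0 -0.0006 -0.0038 0.0003 0;0 0 0 -0.0006 -0.0038 0.0003 0;0 0 0 -0.0006 -0.0038 0.0003 0;0 0 0 -0.0006 -0.0038 0.0003 0
```

play_rows --rows "0 0 0 0 -0.0025 0 0;0 0 0 0 -0.0025 0 0;0 0 0 0 -0.0025 0 0;0 0 0 0 -0.0025 0 0;0 0 0 0 -0.0025 0 0;0 0 0 0 -0.0025 0 0;0 0 0 0 -0.0025 0 0;0 0 0 0 -0.0025 0 0"

```text
time_s: 16.48
tool_pos: [547.4, 67.9, 269.7]
orientation: [[0.988, -0.156, -0.0], [-0.156, -0.988, -0.0], [-0.0, 0.0, -1.0]]
wrist_force: [0.3, -0.8, 0.3]
finger_gap: 0.364
grip_force: 95.8
```

```bash
python3 hold.py 8
```

```text
t 16.52 px 226.19,257.77 a191 th 0.000 | yw 1.0 x 0.2 z 269.7 yc 1.0 plunger(geo) 18.3 Fz 0.05 -> p(force) 13.0
t 16.57 px 226.19,257.77 a191 th 0.000 | yw 1.0 x 0.2 z 269.7 yc 1.0 plunger(geo) 18.3 Fz 1.78 -> p(force) 24.5
t 16.62 px 226.16,257.79 a192 th -0.000 | yw 1.0 x 0.2 z 269.8 yc 1.0 plunger(geo) 18.2 Fz 1.82 -> p(force) 24.8
th 0.0001 w meas -0.003 used -0.0025724751002652586
y 0
k 0.6 th [-0.    -0.001 -0.001 -0.001 -0.001 -0.001 -0.001 -0.001] w -0.001 yc [ 0.  0. -0. -0. -0. -0. -0. -0.] p [18.1 18.  18.  18.  18.  18.  18.  18. ]
k 0.75 th [-0.    -0.001 -0.001 -0.001 -0.001 -0.001 -0.001 -0.001] w -0.001 yc [ 0.  0. -0. -0. -0. -0. -0. -0.] p [18.1 18.  18.  18.  18.  18.  18.  18. ]
k 1.0 th [-0.    -0.001 -0.001 -0.001 -0.001 -0.001 -0.001 -0.002] w -0.001 yc [ 0.  0. -0. -0. -0. -0. -0. -0.] p [18.1 18.  18.  18.  18.  18.  18.  18. ]
0 0 0 -0.0002 -0.0016 0.0004 0;0 0 0 -0.0002 -0.0016 0.0004 0;0 0 0 -0.0002 -0.0016 0.0004 0;0 0 0 -0.0002 -0.0016 0.0004 0;0 0 0 -0.0002 -0.0016 0.0004 0;0 0 0 -0.0002 -0.0016 0.0004 0;0 0 0 -0.0002 -0.0016 0.0004 0;0 0 0 -0.0002 -0.0016 0.0004 0
```

It is essentially at equilibrium, so I'll hold here.

play_rows --rows "0 0 0 0 0 0 0;0 0 0 0 0 0 0;0 0 0 0 0 0 0;0 0 0 0 0 0 0;0 0 0 0 0 0 0;0 0 0 0 0 0 0;0 0 0 0 0 0 0;0 0 0 0 0 0 0"

```text
time_s: 17.62
tool_pos: [547.4, 67.9, 269.8]
orientation: [[0.988, -0.156, -0.0], [-0.156, -0.988, -0.0], [-0.0, 0.0, -1.0]]
wrist_force: [-0.4, -0.2, 1.3]
finger_gap: 0.363
grip_force: 95.8
```

```bash
python3 hold.py 8
```

```text
t 17.68 px 226.24,257.79 a191 th -0.000 | yw 1.0 x 0.3 z 269.8 yc 0.9 plunger(geo) 18.2 Fz 1.18 -> p(force) 20.5
t 17.73 px 226.24,257.79 a191 th -0.000 | yw 0.9 x 0.3 z 269.8 yc 0.9 plunger(geo) 18.2 Fz 0.68 -> p(force) 17.2
t 17.77 px 226.24,257.79 a191 th -0.000 | yw 1.0 x 0.3 z 269.8 yc 1.0 plunger(geo) 18.2 Fz 1.19 -> p(force) 20.6
th -0.0002 w meas -0.0 used -5.0855149732726e-20
y 0
k 0.6 th [-0.    -0.    -0.    -0.    -0.    -0.    -0.001 -0.001] w -0.0 yc [ 0.  0. -0. -0. -0. -0. -0. -0.] p [18.1 18.  18.  18.  18.  18.  18.  18. ]
k 0.75 th [-0.    -0.    -0.    -0.    -0.    -0.    -0.001 -0.001] w -0.0 yc [ 0.  0. -0. -0. -0. -0. -0. -0.] p [18.1 18.  18.  18.  18.  18.  18.  18. ]
k 1.0 th [-0.    -0.    -0.    -0.    -0.    -0.001 -0.001 -0.001] w -0.0 yc [ 0.  0. -0. -0. -0. -0. -0. -0.] p [18.1 18.  18.  18.  18.  18.  18.  18. ]
0 0 0 -0.0003 -0.0016 0.0004 0;0 0 0 -0.0003 -0.0016 0.0004 0;0 0 0 -0.0003 -0.0016 0.0004 0;0 0 0 -0.0003 -0.0016 0.0004 0;0 0 0 -0.0003 -0.0016 0.0004 0;0 0 0 -0.0003 -0.0016 0.0004 0;0 0 0 -0.0003 -0.0016 0.0004 0;0 0 0 -0.0003 -0.0016 0.0004 0
```

play_rows --rows "0 0 0 0 0 0 0;0 0 0 0 0 0 0;0 0 0 0 0 0 0;0 0 0 0 0 0 0;0 0 0 0 0 0 0;0 0 0 0 0 0 0;0 0 0 0 0 0 0;0 0 0 0 0 0 0"

```text
time_s: 18.77
tool_pos: [547.4, 67.9, 269.8]
orientation: [[0.988, -0.156, -0.0], [-0.156, -0.988, -0.0], [-0.0, 0.0, -1.0]]
wrist_force: [0.2, -0.4, 0.5]
finger_gap: 0.363
grip_force: 95.8
```

```bash
python3 look.py 2
```

```text
t 18.82 px 226.24,257.79 a191 th -0.000 | yw 1.0 x 0.3 z 269.8 yc 1.0 plunger(geo) 18.2 Fz 1.25 -> p(force) 21.0
t 18.88 px 226.29,257.78 a190 th -0.000 | yw 0.9 x 0.3 z 269.8 yc 0.9 plunger(geo) 18.2 Fz 1.23 -> p(force) 20.9
```

play_rows --rows "0 0 0 0 0 0 0;0 0 0 0 0 0 0;0 0 0 0 0 0 0;0 0 0 0 0 0 0;0 0 0 0 0 0 0;0 0 0 0 0 0 0;0 0 0 0 0 0 0;0 0 0 0 0 0 0"

```text
time_s: 19.88
tool_pos: [547.4, 67.9, 269.8]
orientation: [[0.988, -0.156, 0.0], [-0.156, -0.988, -0.0], [0.0, 0.0, -1.0]]
wrist_force: [0.1, -0.6, 0.3]
finger_gap: 0.364
grip_force: 95.8
```

```bash
python3 look.py 2
```

```text
t 19.93 px 226.19,257.74 a189 th 0.001 | yw 0.9 x 0.3 z 269.8 yc 1.0 plunger(geo) 18.2 Fz 0.92 -> p(force) 18.8
t 19.98 px 226.23,257.73 a192 th 0.001 | yw 1.0 x 0.3 z 269.8 yc 1.1 plunger(geo) 18.2 Fz 1.08 -> p(force) 19.9
```

```bash
python3 -c "
from bench import job_done;print(job_done())"
```

```text
the job is handed in; nothing more can be done
None
```

I handed the job in at about 20 s with the roller still gripped and pressed on the crown (plunger about 18 mm in). The cradle had stayed within about 0.05 rad of level for roughly 9 s, ending near 0; the roll to about 70 mm past the middle on the red half comes from my model and was not seen directly, and no verdict was returned.

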